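# Empty the cutting-wire rack

### The arm

A 6-joint arm with a two-finger parallel gripper is mounted at the origin on the work surface. World frame = base frame: x ahead of the robot, y to its left, z up, the work surface at z = 0. Lengths are in mm, angles in rad, forces in N, time in s.
With the tool pointing down it reaches from about 350 to 875 mm from the base axis. Payload 4.2 kg.
Tool frame: the origin (TCP) lies where the fingers leave the gripper's body, on its centre line; the fingertips stand 73 mm ahead of it and the grasp point (between the pads) lies 54 mm ahead of it; z points along the fingers, y is the line along which they close (so a half turn about z gives the same grasp; the last joint's range is limited). The gripper opens to 85 mm and grips with 20 to 120 N. Pads are 22 mm wide; open, the fingers measure 114 mm over their backs; the gripper's body (76 mm by 85 mm) begins 54 mm behind the grasp point. The pads swing forward as they close: fully open they stand 13 mm farther back than shut.
Start: joints at [-0.861, 0.385, 0.008, 0, -1.194, -0.259], TCP at [272.315, -562.533, 303.912] pointing down, gripper open.
Joint ranges: [-3.14, 3.14], [-1.21, 2.06], [-1.07, 1.41], [-3.16, 2.05], [-2.99, -0.16], [-3.1, 3.1]. Speed limits (rad/s): [2.79, 2.79, 3.14, 3.14, 3.14, 3.14].

### API

Orientations are given as a unit quaternion [x, y, z, w].
In Python, from rig import * gives the robot as it stands.
- The arm moves only by the tool servo_tool, never from a script. Its argument "targets" is a list of rows, each a list of 7 numbers: the turn, a rotation vector about the tool's x, y, z scaled (see below), then the shift along the tool's x, y, z scaled (see below), then the opening, from 0 (shut) to 1 (fully open). In form: [[ax, ay, az, dx, dy, dz, gripper], ...]. A call has 1 to 12 rows; each row shifts and turns the commanded pose from where the row before left it, along the tool's axes as they then stand; what a row does not reach is not made up. The controller multiplies each number of a shift by 5 cm and each number of a turn by 0.12 rad. A row lasts 1/10 s, in which the tool goes at most 50 mm and 8.59 degrees, less where a joint would pass 70% of its speed; a pose out of reach is approached as far as the arm can. A call with a number of a shift or a turn outside -1 to 1 is refused whole. A call with a gripper value outside its range is refused whole. The fingers move at their own pace and stop on an object; "newtons" is the grip in N (left out, the last holds). Time passes only in rows, so rows that do not move let the fingers close. It gives the time, the measured TCP pose, the force, the opening and the grip force at its end, in the units of the state.
- state(): the state, without advancing time (a new reading comes with each control period).
- get_image(name): name is "side" or "top" or "wrist"; returns (picture, depth): 420x560x3 uint8, red, green, blue; 420x560 float32, mm along the optical axis (not along the pixel's ray), 0 where there is no reading.
- camera_params(name): a dict with "intrinsics" (3x3 intrinsics, pixels), "k1" (the pictures are not rectified: a ray, as slopes to the right and down, at radius r is drawn at 1 + k1 r^2 times it, then the intrinsics apply), "rvec" (rotation vector, rad) and "tvec" (3), from world to camera coordinates, as OpenCV has them. Camera axes: x right, y down, z forward; pixel columns grow to the right and rows downward; lengths in mm; the calibration is good to about 2 mm. A picture is of the moment at which its call begins: read the wrist's pose just before it. camera_params takes no time and is no camera call; for the wrist camera it gives the pose at the moment of the call.
- sign_off(): hands the job in; it is judged then, once.
The state is a dict: "clock": time; "q": joint angles; "qvel": joint speeds; "effort": joint torques, N m; "eef_pos": TCP position; "tcp_rot": TCP orientation; "ft_force": force on the tool from outside, world axes, zero at the start; "torque": the same for the moment, N m; "gripper_width": finger opening in mm; "gripper_force": force on a finger pad.
Only numpy, scipy, OpenCV 4.12 (cv2) and the standard library are available. Lean on these libraries where they do the work, as an engineer would, in place of code of your own. Each camera call takes 0.05 s, during which the arm holds its last target. There are 200 camera calls.

### The job

Turn the crank wheel by its handle one full turn anticlockwise to its stop to slide the yellow keeper clear, take every spool of wire off the posts and lay the brass-wire spools flat in the red tray and the steel-wire spools flat in the white tray. Once all of them are stored, turn the wheel all the way back so that the keeper is fully closed again. Leave the two lidded jars and the clay cup standing where they are.

Things in the scene. Friction and masses are not known exactly. Their poses are not given: they have to be found in the camera images.
- rack: grey steel wire rack fixed to the bench. Origin on the bench under its middle; x points away from the robot. Base top 30 mm high: front part (x -160 to 40 mm, 170 wide) with the crank wheel, centre x -80, y 0; rear part (x 40 to 255, 250 wide) with three posts at x 85, y -85, 0, 85 mm, and the keeper
- post1 (a point): foot of the middle post, on the base top. Each of the three posts is 14 mm thick, stands 63 mm above the base top and holds one spool, or two one on the other (undersides 30 and 64 mm above the bench)
- wheel (a joint): angle (rad) of the turquoise crank wheel about its upright axis: near 0 with the keeper closed, grows anticlockwise seen from above to its stop at 6.7 (a little over a turn), keeper fully open; other stop at 0. Light friction (about 2 N at the handle), stays where left; drives the keeper by rack and pinion, 90 mm a turn
- wheel_hub (a point): centre of the top face of the crank wheel (disc of 144 mm diameter, top face 62 mm above the bench)
- wheel_handle (a point): middle of the upright dark wooden handle on the wheel, 55 mm from the hub: a peg 23 mm thick standing 44 mm above the wheel's face, free to spin on its own axis, so that the gripper may hold it at one unchanging yaw all the way round; this point is 24 mm above the wheel's face
- keeper (a joint): travel (m) of the yellow keeper, which moves only with the wheel: 0 closed, its three 14 mm wide fingers (102 to 110 mm above the bench) lying over the posts so that no spool comes off; about 0.096 fully open, the finger tips then 84 mm behind the post axes (rack +x) and its crossbar (top 112 mm) farther back
- red_tray: loose red tray, 260 x 150 mm, 22 mm high, 5 mm walls and floor, 0.4 kg; origin at the centre of its underside, x along its length, z up
- white_tray: loose white tray, otherwise the same as the red one
- brass1: spool of golden brass wire, clay-cutting wire wound solid on a black-flanged spool: a rigid ring 56 mm in diameter and 34 mm high with a 20 mm hole along its z axis, about 120 g; origin at the centre of its underside as it stands on the post, z along the hole
- brass2: spool of golden brass wire, clay-cutting wire wound solid on a black-flanged spool: a rigid ring 56 mm in diameter and 34 mm high with a 20 mm hole along its z axis, about 120 g; origin at the centre of its underside as it stands on the post, z along the hole
- brass3: spool of golden brass wire, clay-cutting wire wound solid on a black-flanged spool: a rigid ring 56 mm in diameter and 34 mm high with a 20 mm hole along its z axis, about 120 g; origin at the centre of its underside as it stands on the post, z along the hole. May be absent
- steel1: spool of silvery steel wire, clay-cutting wire wound solid on a black-flanged spool: a rigid ring 56 mm in diameter and 34 mm high with a 20 mm hole along its z axis, about 120 g; origin at the centre of its underside as it stands on the post, z along the hole
- steel2: spool of silvery steel wire, clay-cutting wire wound solid on a black-flanged spool: a rigid ring 56 mm in diameter and 34 mm high with a 20 mm hole along its z axis, about 120 g; origin at the centre of its underside as it stands on the post, z along the hole. May be absent
- steel3: spool of silvery steel wire, clay-cutting wire wound solid on a black-flanged spool: a rigid ring 56 mm in diameter and 34 mm high with a 20 mm hole along its z axis, about 120 g; origin at the centre of its underside as it stands on the post, z along the hole. May be absent
- glaze_jar: a lidded blue glaze jar 60 mm wide, 85 mm high, not to be disturbed; origin at its underside
- slip_jar: a lidded terracotta slip jar 56 mm wide, 75 mm high, not to be disturbed; origin at its underside
- bisque_cup: a terracotta cup 76 mm wide, 80 mm high, not to be disturbed; origin at its underside
Things that resemble listed ones, but are neither listed nor needed, are in the scene too. What is shaped like the steel3 but purple is not meant.

How it is judged:
By the outcome, as a careful person would: the job done as asked, in the order asked, and still so for the second after the job is handed in, with the robot touching nothing.
Of steel2, brass3, steel3 only 1 to 3 are there at a start; the rules pass over those that are not, and their reading is None.
At some moment in a run one of red_tray, white_tray may be knocked a few centimetres aside while the robot is not near it.
Once in a run the grip may slacken for a moment while it holds something.
It also fails if it takes over 210 s, if anything falls off the work surface, if the arm or the gripper's body presses on something with over 40 N, if the wrist force passes 120 N, or if a joint passes its speed limit or range.

## Working session

There is one attempt and no reset: what is moved stays moved. The work goes in short steps, Python scripts to look and compute and a tool call to move; the robot and the scene stay as the last step left them, time stands still between calls to the robot, and variables do not carry over. Pictures are saved under pics/ and viewed, at most 14 in all, crops included, and the job is handed in when it is done.

Besides the shell and the picture viewer there is one more tool, called by a JSON object that holds its "method" and its "body", one argument or row to a line. servo_tool: Moves the arm, as the interface text tells. Shifts and turns lie within -1 to 1; 1 stands for 5 cm of shift or 0.12 rad of turn. Its arguments: {"type":"object","properties":{"targets":{"type":"array"},"newtons":{"type":"number"}},"required":["targets"]}

```bash
ls; mkdir -p pics; cat > h.py <<'E'
from rig import *
import numpy as np, cv2
from scipy.spatial.transform import Rotation as R
def snap(name,fn=None):
    cp=camera_params(name); im,d=get_image(name)
    if fn: cv2.imwrite('pics/'+fn,cv2.cvtColor(im,cv2.COLOR_RGB2BGR))
    return im,d,cp
def rays(cp,uv):
    K=np.array(cp['intrinsics'],float); 
    xy=cv2.undistortPoints(np.array(uv,float).reshape(-1,1,2),K,np.array([float(cp['k1']),0,0,0])).reshape(-1,2)
    Rm=R.from_rotvec(np.array(cp['rvec'],float).ravel()).as_matrix(); t=np.array(cp['tvec'],float).ravel()
    d=np.c_[xy,np.ones(len(xy))]@Rm; o=-Rm.T@t
    return o,d
def onplane(cp,uv,z):
    o,d=rays(cp,uv); s=(z-o[2])/d[:,2]; return o+d*s[:,None]
def cloud(cp,d):
    v,u=np.mgrid[0:d.shape[0],0:d.shape[1]]
    o,r=rays(cp,np.c_[u.ravel(),v.ravel()]); return (o+r*d.reshape(-1,1)).reshape(d.shape+(3,))
E
python3 - <<'E'
from h import *
s=state();print({k:np.round(v,3).tolist() for k,v in s.items()})
for n in('top','side','wrist'):
    im,d,cp=snap(n,n+'0.png'); np.savez(n+'0.npz',im=im,d=d)
    o,r=rays(cp,[[280,210]]);print(n,o.round(),r.round(2))
E
```

```text
pics
{'clock': 0.0, 'q': [-0.861, 0.386, 0.007, -0.001, -1.194, -0.259], 'qvel': [-0.002, 0.0, -0.0, 0.0, 0.0, -0.001], 'effort': [0.001, -39.229, 18.841, 4.186, -0.005, 0.0], 'eef_pos': [272.138, -562.161, 302.825], 'tcp_rot': [-0.223, 0.975, 0.001, -0.0], 'ft_force': [0.81, -0.244, 0.394], 'torque': [-0.02, -0.064, 0.055], 'gripper_force': 0.0, 'gripper_width': 85.733}
top [ 304.    5. 1174.] [[ 0.19 -0.03 -0.98]]
side [423. 639. 599.] [[ 0.1  -0.78 -0.62]]
wrist [ 205. -594.  373.] [[ 0.27  0.13 -0.95]]
```

```bash
python3 - <<'E'
import cv2,numpy as np
a=cv2.imread('pics/top0.png');b=cv2.imread('pics/side0.png')
cv2.imwrite('pics/a.png',cv2.resize(a,(784,588)));cv2.imwrite('pics/b.png',cv2.resize(b,(784,588)))
E
```

```text
(no output)
```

View pics/a.png

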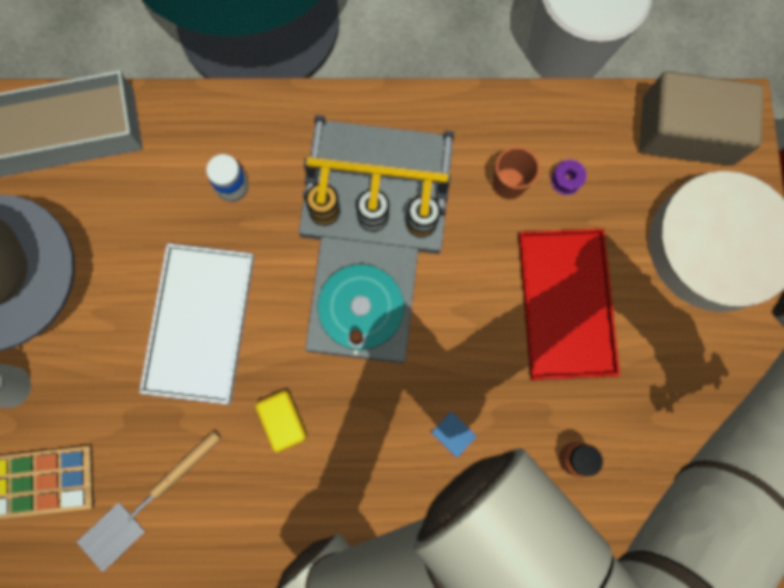

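View pics/b.png

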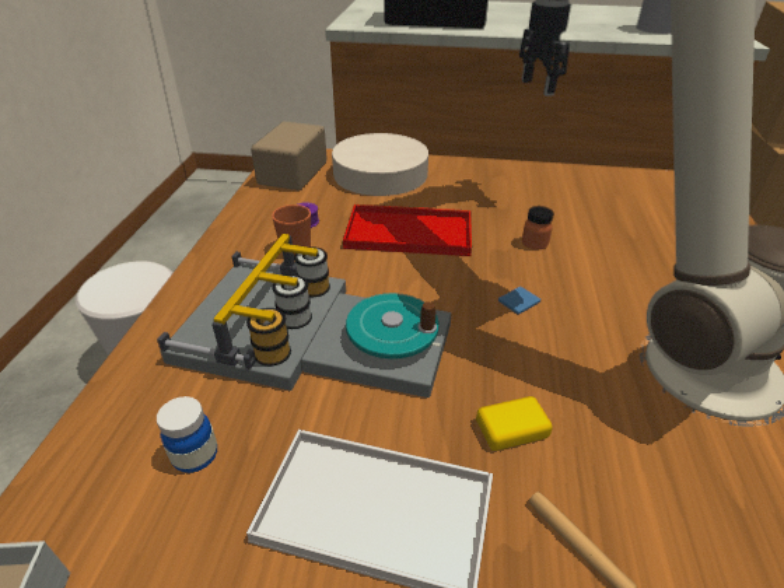

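Top view (784-wide picture): wheel hub at (361,305), handle (356,335), posts at (322,203) with brass on top, (373,207) silver and (423,213) silver. White tray is at (197,323), red tray (568,304). Glaze jar is at (226,177), cup (515,172), slip jar (583,460). The purple spool at (569,177) is the decoy. Next I'll enlarge the stacks and measure.

```bash
python3 - <<'E'
from h import *
b=cv2.imread('pics/side0.png'); cv2.imwrite('pics/c.png',cv2.resize(b[160:280,110:320],None,fx=3.8,fy=3.8,interpolation=cv2.INTER_CUBIC))
z=np.load('top0.npz');im,d=z['im'],z['d'];cp=camera_params('top')
hsv=cv2.cvtColor(im,cv2.COLOR_RGB2HSV);P=cloud(cp,d)
def blob(m,name,box,zr=None):
    x0,y0,x1,y1=[int(v/1.4) for v in box]; k=np.zeros(m.shape,bool);k[y0:y1,x0:x1]=1
    m=m&k&(d>0)
    q=P[m]
    print(name,m.sum(),q.mean(0).round(1),np.percentile(q[:,2],[5,50,95]).round(1)); return m
H,S,V=hsv[...,0],hsv[...,1],hsv[...,2]
def tray(m,name):
    n,l,st,c=cv2.connectedComponentsWithStats(m.astype(np.uint8)); i=1+np.argmax(st[1:,4])
    cs,_=cv2.findContours((l==i).astype(np.uint8),cv2.RETR_EXTERNAL,cv2.CHAIN_APPROX_NONE)
    w=onplane(cp,cs[0].reshape(-1,2),22)[:,:2]
    print(name,cv2.minAreaRect(w.astype(np.float32)))
box=np.zeros(H.shape,bool);box[160:300,90:190]=1
tray((((H<8)|(H>172))&(S>170)&(V>70)),'red')
tray((S<60)&(V>110)&box,'white')
tq=(H>78)&(H<98)&(S>100)&(V>60)
m=blob(tq,'wheel',(300,250,430,370))
cs,_=cv2.findContours(m.astype(np.uint8),cv2.RETR_EXTERNAL,cv2.CHAIN_APPROX_NONE);c=max(cs,key=cv2.contourArea)
w=onplane(cp,cv2.convexHull(c).reshape(-1,2),62)[:,:2].astype(np.float32);print(cv2.fitEllipse(w),cv2.minEnclosingCircle(w))
# handle: points above 90
k=np.zeros(H.shape,bool);k[int(320/1.4):int(352/1.4),int(340/1.4):int(375/1.4)]=1
q=P[k&(P[...,2]>90)];print('handle',len(q),q.mean(0).round(1),q[:,2].max())
# keeper
blob((H>20)&(H<32)&(S>180)&(V>110),'keeper',(300,150,460,230))
print('hub',onplane(cp,[[361/1.4,305/1.4]],62).round(1))
for n,u in dict(L=(322,203),M=(373,207),Rr=(423,213)).items(): print(n,onplane(cp,[np.array(u)/1.4],98).round(1))
for n,u,zz in (('glaze',(223,163),85),('cup',(516,165),80),('slip',(585,460),75)): print(n,onplane(cp,[np.array(u)/1.4],zz).round(1))
E
```

```text
red ((513.7174072265625, -333.39361572265625), (259.94329833984375, 152.90977478027344), 2.043034076690674)
white ((484.4759826660156, 301.01959228515625), (153.80162048339844, 261.7950439453125), 82.50467681884766)
wheel 2603 [504.9  23.3  61.4] [57.8 61.5 65. ]
((502.4102478027344, 23.559846878051758), (141.26333618164062, 142.6691436767578), 111.67188262939453) ((502.3536682128906, 23.621761322021484), 71.57913208007812)
handle 84 [442.7  30.2 139.8] 1174.1157677687177
keeper 983 [7.047e+02 3.000e-01 1.092e+02] [103.9 109.7 113.4]
hub [[503.9  22.1  62. ]]
L [[668.2  85.1  98. ]]
M [[661.    1.3  98. ]]
Rr [[650.4 -80.8  98. ]]
glaze [[743.7 252.7  85. ]]
cup [[ 740.6 -242.3   80. ]]
slip [[ 250.9 -330.1   75. ]]
```

View pics/c.png

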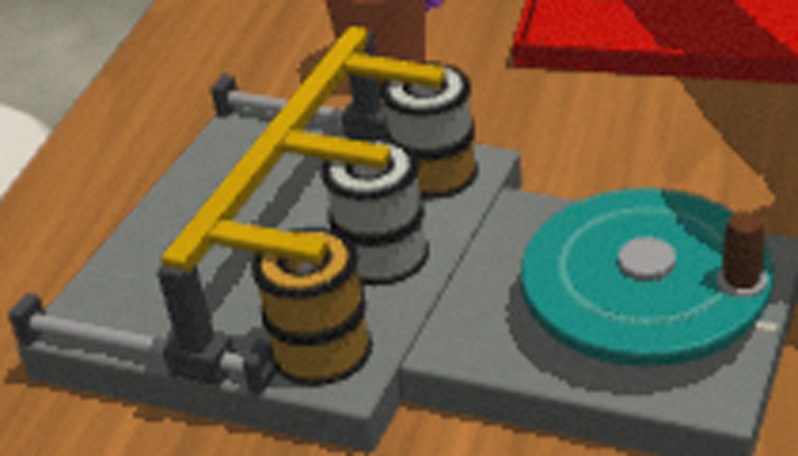

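Enlarged side crop: left post holds brass on brass (310,315), middle holds steel on steel (377,220) and right holds steel on brass (430,130). That makes 3 brass and 3 steel, so all six are present. Next I'll refine the rack yaw, posts and handle.

```bash
cat >> h.py <<'E'
def tri(cpa,ua,cpb,ub):
    oa,da=rays(cpa,[ua]);ob,db=rays(cpb,[ub]);da,db=da[0],db[0]
    s=np.linalg.lstsq(np.c_[da,-db],ob-oa,rcond=None)[0]
    a,b=oa+da*s[0],ob+db*s[1]; return (a+b)/2,np.linalg.norm(a-b)
E
python3 - <<'E'
from h import *
z=np.load('top0.npz');im,d=z['im'],z['d'];cp=camera_params('top');cs_=camera_params('side')
hsv=cv2.cvtColor(im,cv2.COLOR_RGB2HSV);H,S,V=[hsv[...,i] for i in range(3)]
y=((H>20)&(H<32)&(S>170)&(V>90));k=np.zeros(H.shape,bool);k[105:165,215:325]=1;y&=k
# crossbar : per column topmost yellow
uv=[(u,np.where(y[:,u])[0].min()) for u in range(222,318) if y[:,u].any()]
w=onplane(cp,uv,112)[:,:2];l=cv2.fitLine(w.astype(np.float32),cv2.DIST_HUBER,0,.01,.01).ravel();print('bar dir',l, 'yaw',np.arctan2(-l[0],l[1]) )
# base rear top edge & sides by corners viewed manually (784 px): front part corners, z=30
c=np.array([[324,237],[417,248],[308,350],[406,361],[302,235],[440,251]])/1.4
print(onplane(cp,c,30).round(1))
a=im[225:250,240:275]; cv2.imwrite('pics/d.png',cv2.resize(np.hstack([cv2.cvtColor(im[220:255,235:275],cv2.COLOR_RGB2BGR)]),None,fx=8,fy=8,interpolation=cv2.INTER_NEAREST))
t=[223.0*0]
print(tri(cp,np.array([356,331])/1.4,cs_,[305.5,217.5]))
b=im[110:170,205:325];cv2.imwrite('pics/e.png',cv2.resize(np.hstack([cv2.cvtColor(im[110:260,205:325],cv2.COLOR_RGB2BGR)]),None,fx=4,fy=4,interpolation=cv2.INTER_CUBIC))
E
```

```text
bar dir [ 1.2904719e-01  9.9163848e-01  7.2605273e+02 -5.1130323e+00] yaw -0.12940808
[[ 629.7   86.2   30. ]
 [ 609.2  -74.6   30. ]
 [ 433.5  111.7   30. ]
 [ 413.8  -52.5   30. ]
 [ 633.4  124.3   30. ]
 [ 603.6 -114.3   30. ]]
(array([451.88924942,  29.69090161, 103.89194516]), np.float64(5.574884809534492))
```

View pics/e.png

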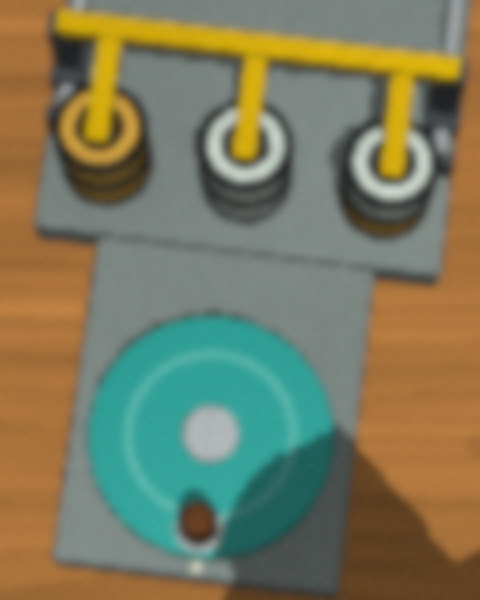

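```bash
python3 - <<'E'
from h import *
cp=camera_params('top')
p=onplane(cp,[[230.25,142.5],[266.5,147],[303,150]],98);print(p.round(1),'post yaw',np.arctan2(-(p[0]-p[2])[0],(p[0]-p[2])[1]))
print('handle top',onplane(cp,[[254.5,238.8]],106).round(1),'hub',onplane(cp,[[257.75,218.25]],62).round(1))
yaw=-.126;x=np.array([np.cos(yaw),np.sin(yaw)]);h=np.array([502.4,23.6]);print('pred handle',h-55*x,'post',h+165*x)
s=state();Rt=R.from_quat(s['tcp_rot']);
Y=-np.r_[x,0];Z=np.array([0,0,-1.]);X=np.cross(Y,Z);D=R.from_matrix(np.c_[X,Y,Z]);print('turn',((Rt.inv()*D).as_rotvec()/.12).round(2))
print('handle shift (tool target axes /50)',(D.inv().apply(np.r_[h-55*x,190]-s['eef_pos'])/50).round(2))
E
```

```text
[[674.3  84.5  98. ]
 [663.1   1.1  98. ]
 [655.5 -82.9  98. ]] post yaw -0.11148195014439952
handle top [[449.1  29.  106. ]] hub [[502.9  22.3  62. ]]
pred handle [447.8360127   30.51167777] post [666.09196191   2.86496669]
turn [ 0.01  0.01 -8.28]
handle shift (tool target axes /50) [-12.2   -2.     2.26]
```

{"method": "servo_tool", "body": {
  "targets": [
    [0,0,-0.92,0,0,0,1],
    [0,0,-0.92,0,0,0,1],
    [0,0,-0.92,0,0,0,1],
    [0,0,-0.92,0,0,0,1],
    [0,0,-0.92,0,0,0,1],
    [0,0,-0.92,0,0,0,1],
    [0,0,-0.92,0,0,0,1],
    [0,0,-0.92,0,0,0,1],
    [0,0,-0.92,0,0,0,1]
  ]
}}

```text
clock: 1.05
eef_pos: [272.2, -562.4, 303.4]
tcp_rot: [-0.663, 0.749, 0.0, 0.0]
ft_force: [-0.3, -0.3, 0.0]
gripper_width: 85.7
gripper_force: 0.0
```

{"method": "servo_tool", "body": {
  "targets": [
    [0,0,0,-1,-0.2,0,0.7],
    [0,0,0,-1,-0.2,0,0.7],
    [0,0,0,-1,-0.2,0,0.7],
    [0,0,0,-1,-0.2,0,0.7],
    [0,0,0,-1,-0.2,0,0.7],
    [0,0,0,-1,-0.2,0,0.7],
    [0,0,0,-1,-0.2,0,0.7],
    [0,0,0,-1,-0.2,0,0.7],
    [0,0,0,-1,-0.2,0,0.7],
    [0,0,0,-1,-0.2,0,0.7],
    [0,0,0,-1,0,0,0.7],
    [0,0,0,-1,0,0,0.7]
  ]
}}

```text
clock: 2.25
eef_pos: [443.8, 12.8, 303.9]
tcp_rot: [-0.661, 0.75, 0.0, 0.0]
ft_force: [0.6, 0.7, 0.6]
gripper_width: 59.6
gripper_force: 0.0
```

```bash
cat >> h.py <<'E'
YAW=-.122; RX=np.array([np.cos(YAW),np.sin(YAW)]);RY=np.array([-RX[1],RX[0]])
HUB=np.array([502.4,23.6])
def D0():
    Y=-np.r_[RX,0];Z=np.array([0,0,-1.]);return R.from_matrix(np.c_[np.cross(Y,Z),Y,Z])
def go(p):
    "turn and shift (tool units) needed to world TCP p at the standard yaw"
    s=state();Rt=R.from_quat(s['tcp_rot']);dp=np.array(p)-s['eef_pos']
    print('t',round(s['clock'],2),'pos',np.round(s['eef_pos'],1),'w',round(s['gripper_width'],1),'gf',round(s['gripper_force'],1),'F',np.round(s['ft_force'],1))
    print('turn',((Rt.inv()*D0()).as_rotvec()/.12).round(2),'shift',(Rt.inv().apply(dp)/50).round(2))
E
python3 - <<'E'
from h import *
go(np.r_[HUB-55*RX,143]); im,d,cp=snap('wrist','w1.png'); np.savez('w1.npz',im=im,d=d,K=cp['intrinsics'],k1=cp['k1'],rvec=cp['rvec'],tvec=cp['tvec'])
im,d,cp2=snap('top','t1.png')
E
```

```text
t 2.25 pos [443.8  12.8 303.9] w 59.6 gf 0.0 F [0.6 0.7 0.6]
turn [-0.    0.   -0.04] shift [-0.36 -0.03  3.22]
```

View pics/w1.png

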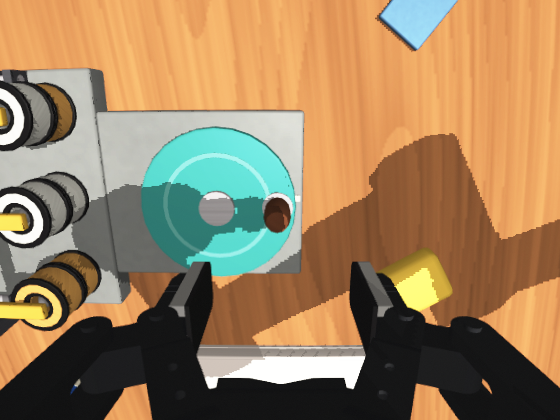

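The wrist view shows the hub at (216,208), the handle top at (277,217), and the tick at (298,199), just past the handle's foot at (278,200).

```bash
python3 - <<'E'
from h import *
z=np.load('w1.npz');cp=dict(intrinsics=z['K'],k1=z['k1'],rvec=z['rvec'],tvec=z['tvec'])
hub=onplane(cp,[[216,208]],62)[0];ht=onplane(cp,[[277,218]],106)[0];print(hub.round(1),ht.round(1))
hsv=cv2.cvtColor(z['im'],cv2.COLOR_RGB2HSV);m=((hsv[...,0]>78)&(hsv[...,0]<98)&(hsv[...,1]>80)).astype(np.uint8)
c=max(cv2.findContours(m,0,1)[0],key=cv2.contourArea)
print(cv2.minEnclosingCircle(onplane(cp,cv2.convexHull(c).reshape(-1,2),62)[:,:2].astype(np.float32)))
v=ht[:2]-hub[:2];print(np.linalg.norm(v),'angle rel -RX',np.arctan2(-v@RY,-v@RX))
print(onplane(cp,[[20,97+20],[23,219],[40,305]],98).round(1))
# base front edges, z30
e=onplane(cp,[[303,113],[301,271]],30);print(e.round(1))
e=e[1]-e[0];print('yaw',np.arctan2(-e[0],e[1]))
go(np.r_[ht[:2],143])
E
```

```text
[505.9  26.8  62. ] [449.3  28.7 106. ]
((504.5654602050781, 24.631710052490234), 71.61614227294922)
56.64982622327716 angle rel -RX 0.08720175750190395
[[638.2 -76.1  98. ]
 [663.7   5.4  98. ]
 [677.1  87.9  98. ]]
[[415.9 -45.7  30. ]
 [435.8 116.6  30. ]]
yaw -0.12182616183488511
t 2.35 pos [444.7  15.3 304. ] w 60.1 gf 0.0 F [ 0.  -0.5 -0.1]
turn [-0.01  0.01  0.03] shift [-0.28 -0.06  3.22]
```

{"method": "servo_tool", "body": {
  "targets": [
    [0,0,0,-0.29,-0.06,0.6,0.7],
    [0,0,0,0,0,0.8,0.7],
    [0,0,0,0,0,0.8,0.7],
    [0,0,0,0,0,0.6,0.7],
    [0,0,0,0,0,0.4,0.7],
    [0,0,0,0,0,0,0],
    [0,0,0,0,0,0,0],
    [0,0,0,0,0,0,0],
    [0,0,0,0,0,0,0],
    [0,0,0,0,0,0,0]
  ],
  "newtons": 40
}}

```text
clock: 3.35
eef_pos: [448.8, 24.5, 145.0]
tcp_rot: [-0.661, 0.75, -0.0, 0.0]
ft_force: [-3.2, -1.6, 6.4]
gripper_width: 21.7
gripper_force: 39.9
```

```bash
python3 - <<'E'
from h import *
s=state();p=s['eef_pos'][:2];go(np.r_[p,143])
H=np.array([503.2,24.]);v=p-H;print(np.linalg.norm(v),np.arctan2(-v@RY,-v@RX))
# rows in rack/tool frame for steps along the circle r=55 from angle 0: tool x=-RY, y=-RX
a=np.linspace(0,6.7,25); X=-55*np.cos(a);Y=-55*np.sin(a)
print(np.c_[-np.diff(Y),-np.diff(X)].__truediv__(50).round(2).tolist())
E
```

```text
t 3.35 pos [448.8  24.5 145. ] w 21.7 gf 39.9 F [-3.2 -1.6  6.4]
turn [-0.01  0.   -0.04] shift [0.   0.   0.04]
54.414447308120984 0.11272219847379908
[[0.3, -0.04], [0.28, -0.12], [0.23, -0.2], [0.17, -0.25], [0.09, -0.29], [0.01, -0.31], [-0.07, -0.3], [-0.15, -0.27], [-0.22, -0.21], [-0.27, -0.14], [-0.3, -0.06], [-0.31, 0.02], [-0.29, 0.1], [-0.25, 0.18], [-0.19, 0.24], [-0.12, 0.28], [-0.03, 0.3], [0.05, 0.3], [0.13, 0.28], [0.2, 0.23], [0.26, 0.16], [0.29, 0.08], [0.31, 0.0], [0.29, -0.08]]
```

{"method": "servo_tool", "body": {
  "targets": [
    [0,0,0,0.29,-0.04,0,0],
    [0,0,0,0.28,-0.12,0,0],
    [0,0,0,0.23,-0.2,0,0],
    [0,0,0,0.17,-0.25,0,0],
    [0,0,0,0.09,-0.29,0,0],
    [0,0,0,0.01,-0.31,0,0]
  ]
}}

```text
clock: 3.95
eef_pos: [502.0, -37.3, 145.1]
tcp_rot: [-0.661, 0.75, -0.0, -0.0]
ft_force: [-1.8, 1.6, 5.5]
gripper_width: 21.2
gripper_force: 40.0
```

```bash
cat >> h.py <<'E'
def ang(H=np.array([503.2,24.])):
    s=state();v=s['eef_pos'][:2]-H;print('r',np.linalg.norm(v).round(1),'ang',np.arctan2(-v@RY,-v@RX).round(3),'F',np.round(s['ft_force'],1),'w',round(s['gripper_width'],1)); return v@RX,v@RY
E
python3 - <<'E'
from h import *
print(ang())
E
```

```text
r 61.3 ang 1.673 F [-1.8  1.6  5.5] w 21.2
(np.float64(6.242980915714458), np.float64(-60.944459820285935))
```

{"method": "servo_tool", "body": {
  "targets": [
    [0,0,0,-0.07,-0.3,0,0],
    [0,0,0,-0.15,-0.27,0,0],
    [0,0,0,-0.22,-0.21,0,0],
    [0,0,0,-0.27,-0.14,0,0],
    [0,0,0,-0.3,-0.06,0,0],
    [0,0,0,-0.31,0.02,0,0]
  ]
}}

```text
clock: 4.55
eef_pos: [558.2, 23.5, 145.0]
tcp_rot: [-0.661, 0.75, -0.0, -0.0]
ft_force: [-5.7, -1.8, 9.2]
gripper_width: 21.4
gripper_force: 40.4
```

```bash
python3 - <<'E'
from h import *
print(ang())
E
```

```text
r 55.0 ang -3.028 F [-5.7 -1.8  9.2] w 21.4
(np.float64(54.686237370232945), np.float64(6.213205488350391))
```

{"method": "servo_tool", "body": {
  "targets": [
    [0,0,0,-0.29,0.1,0,0],
    [0,0,0,-0.25,0.18,0,0],
    [0,0,0,-0.19,0.24,0,0],
    [0,0,0,-0.12,0.28,0,0],
    [0,0,0,-0.03,0.3,0,0],
    [0,0,0,0.05,0.3,0,0],
    [0,0,0,0.13,0.28,0,0]
  ]
}}

```text
clock: 5.25
eef_pos: [480.5, 68.3, 145.1]
tcp_rot: [-0.662, 0.75, -0.002, 0.002]
ft_force: [8.3, -12.3, -1.1]
gripper_width: 21.6
gripper_force: 39.6
```

```bash
python3 - <<'E'
from h import *
print(ang())
E
```

```text
r 49.8 ang -0.975 F [  8.3 -12.3  -1.1] w 21.6
(np.float64(-27.958709057270717), np.float64(41.24093266414605))
```

{"method": "servo_tool", "body": {
  "targets": [
    [0,0,0,0.2,0.23,0,0],
    [0,0,0,0.26,0.16,0,0],
    [0,0,0,0.29,0.08,0,0],
    [0,0,0,0.31,0.0,0,0]
  ]
}}

```text
clock: 5.65
eef_pos: [448.5, 19.0, 145.0]
tcp_rot: [-0.661, 0.75, 0.0, 0.0]
ft_force: [-2.9, 2.4, 7.0]
gripper_width: 21.1
gripper_force: 40.5
```

```bash
python3 - <<'E'
from h import *
print(ang())
E
```

```text
r 55.0 ang 0.213 F [-2.9  2.4  7. ] w 21.1
(np.float64(-53.73583278772606), np.float64(-11.615021079987857))
```

{"method": "servo_tool", "body": {
  "targets": [
    [0,0,0,0.18,-0.03,0,0],
    [0,0,0,0.15,-0.05,0,0],
    [0,0,0,0.08,-0.03,0,0],
    [0,0,0,0,0,0,0]
  ]
}}

```text
clock: 6.05
eef_pos: [450.9, 1.0, 144.9]
tcp_rot: [-0.66, 0.751, 0.002, 0.002]
ft_force: [-12.8, 24.1, 14.5]
gripper_width: 21.5
gripper_force: 41.4
```

```bash
python3 - <<'E'
from h import *
print(ang())
E
```

```text
r 57.1 ang 0.537 F [-12.8  24.1  14.5] w 21.5
(np.float64(-49.069520319022516), np.float64(-29.20174636311734))
```

{"method": "servo_tool", "body": {
  "targets": [
    [0,0,0,-0.04,0,0,1],
    [0,0,0,0,0,0,1],
    [0,0,0,0,0,0,1],
    [0,0,0,0,0,-0.6,1],
    [0,0,0,0,0,-0.8,1],
    [0,0,0,0,0,-0.8,1],
    [0,0,0,0,0,0,1]
  ]
}}

```text
clock: 6.75
eef_pos: [455.0, 0.1, 259.2]
tcp_rot: [-0.661, 0.75, -0.003, 0.005]
ft_force: [0.6, 0.1, 0.4]
gripper_width: 85.6
gripper_force: 0.0
```

```bash
python3 - <<'E'
from h import *
print(ang()); im,d,cp=snap('wrist','w2.png');im,d,_=snap('top','t2.png'); np.savez('t2.npz',im=im,d=d)
cv2.imwrite('pics/f.png',np.hstack([cv2.imread('pics/t2.png')[60:300,90:450],cv2.imread('pics/w2.png')[60:300,:360]]))
E
```

```text
r 53.8 ang 0.581 F [0.6 0.1 0.4] w 85.6
(np.float64(-44.97328515126301), np.float64(-29.55669783233694))
```

View pics/f.png

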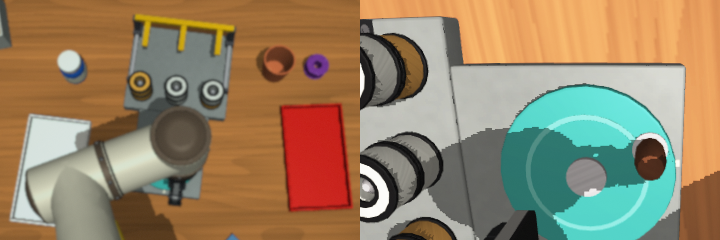

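The crop shows the keeper open, with its fingers at rows 20–45, well behind the spools. Spool tops are at (140,82), (176,86) and (212,92).

```bash
python3 - <<'E'
from h import *
z=np.load('t2.npz');im,d=z['im'],z['d'];cp=camera_params('top');P=cloud(cp,d)
for n,(u,v) in dict(L=(230,142),M=(266,146),R=(302,152)).items():
    k=np.zeros(d.shape,np.uint8);k[v-16:v+16,u-16:u+16]=1
    m=(k>0)&(P[...,2]>88)&(P[...,2]<112);m=m.astype(np.uint8)
    c=max(cv2.findContours(m,0,1)[0],key=cv2.contourArea).reshape(-1,2)
    w=onplane(cp,c,98)[:,:2].astype(np.float32)
    print(n,cv2.fitEllipse(w),P[m>0].mean(0).round(1))
print('model', [(HUB+[.9,.4]+165*RX+k*85*RY).round(1) for k in(1,0,-1)])
E
```

```text
L ((677.4598388671875, 87.01448059082031), (52.50577926635742, 54.306880950927734), 103.33145141601562) [677.8  87.2  96.7]
M ((666.2387084960938, 3.1742703914642334), (53.261863708496094, 54.11610794067383), 49.1578369140625) [666.6   3.2  96.9]
R ((655.4341430664062, -80.9901351928711), (53.134098052978516, 53.72524642944336), 75.56343841552734) [655.7 -81.1  96.8]
model [array([677.4,  88.3]), array([667.1,   3.9]), array([656.7, -80.4])]
```

```bash
cat >> h.py <<'E'
POST=dict(L=(677.4,87.6),M=(666.6,3.5),R=(656.,-80.8))
E
python3 - <<'E'
from h import *
go([*POST['L'],136])
E
```

```text
t 6.85 pos [ 4.522e+02 -3.000e-01  2.544e+02] w 85.4 gf 0.0 F [-0.5 -1.   0.4]
turn [-0.01  0.01 -0.04] shift [-2.31 -4.24  2.38]
```

{"method": "servo_tool", "body": {
  "targets": [
    [0,0,0,-0.4,-0.7,0,1],
    [0,0,0,-0.4,-0.7,0,1],
    [0,0,0,-0.4,-0.7,0,1],
    [0,0,0,-0.4,-0.7,0,1],
    [0,0,0,-0.4,-0.7,0,1],
    [0,0,0,-0.31,-0.74,0.3,1],
    [0,0,0,0,0,0.4,1],
    [0,0,0,0,0,0,1],
    [0,0,0,0,0,0,1]
  ]
}}

```text
clock: 7.75
eef_pos: [676.4, 87.3, 216.9]
tcp_rot: [-0.661, 0.75, 0.001, -0.002]
ft_force: [0.4, -0.3, 0.1]
gripper_width: 85.2
gripper_force: 0.0
```

```bash
python3 - <<'E'
from h import *
go([*POST['L'],136])
E
```

```text
t 7.75 pos [676.4  87.3 216.9] w 85.2 gf 0.0 F [ 0.4 -0.3  0.1]
turn [ 0.03 -0.02 -0.04] shift [-0.01 -0.03  1.62]
```

{"method": "servo_tool", "body": {
  "targets": [
    [0,0,-0.04,0,-0.02,0.5,1],
    [0,0,0,0,0,0.6,1],
    [0,0,0,0,0,0.4,1],
    [0,0,0,0,0,0.12,1],
    [0,0,0,0,0,0,0],
    [0,0,0,0,0,0,0],
    [0,0,0,0,0,0,0],
    [0,0,0,0,0,0,0],
    [0,0,0,0,0,0,0]
  ],
  "newtons": 60
}}

```text
clock: 8.65
eef_pos: [679.2, 88.1, 140.6]
tcp_rot: [-0.663, 0.749, -0.001, 0.002]
ft_force: [-1.1, 0.6, 7.1]
gripper_width: 55.4
gripper_force: 64.0
```

```bash
python3 - <<'E'
from h import *
go([*POST['L'],136])
E
```

```text
t 8.65 pos [679.2  88.1 140.6] w 55.4 gf 64.0 F [-1.1  0.6  7.1]
turn [-0.03  0.01  0.01] shift [0.01 0.03 0.09]
```

{"method": "servo_tool", "body": {
  "targets": [
    [0,0,0,0,0,-0.3,0],
    [0,0,0,0,0,-0.5,0],
    [0,0,0,0,0,-0.8,0],
    [0,0,0,0,0,-0.6,0],
    [0,0,0,0,0,0,0]
  ]
}}

```text
clock: 9.15
eef_pos: [680.1, 88.1, 254.9]
tcp_rot: [-0.663, 0.749, -0.003, 0.005]
ft_force: [0.4, -0.1, -0.8]
gripper_width: 55.2
gripper_force: 63.9
```

```bash
cat >> h.py <<'E'
def trays(fn=None):
    im,d,cp=snap('top',fn);hsv=cv2.cvtColor(im,cv2.COLOR_RGB2HSV);H,S,V=[hsv[...,i] for i in range(3)]
    P=cloud(cp,d);out={}
    low=(P[...,2]<40)&(d>0)
    for n,m in dict(red=((H<8)|(H>172))&(S>170)&(V>60)&low,white=(S<60)&(V>95)&low&(P[...,1]>150)&(P[...,0]<700)&(P[...,1]<480)).items():
        k,l,st,c=cv2.connectedComponentsWithStats(m.astype(np.uint8)); i=1+np.argmax(st[1:,4])
        cs,_=cv2.findContours((l==i).astype(np.uint8),0,1)
        r=cv2.minAreaRect(onplane(cp,cs[0].reshape(-1,2),22)[:,:2].astype(np.float32))
        (cx,cy),(w,h),a=r
        if w<h: a-=90; w,h=h,w
        a=(a+90)%180-90
        out[n]=(np.array([cx,cy]),np.radians(a)); print(n,round(cx,1),round(cy,1),'size',round(w),round(h),'deg',round(a,1))
    return out
SL=[(-65,32),(0,-35),(65,32)]
def slots(t,n):
    c,a=t[n];x=np.array([np.cos(a),np.sin(a)]);y=np.array([-x[1],x[0]])
    return [c+p*x+q*y for p,q in SL]
E
python3 - <<'E'
from h import *
t=trays('t3.png');s=slots(t,'red');print(s)
go([*s[0],160])
E
```

```text
red 513.9 -333.7 size 260 152 deg 2.1
white 404.5 383.5 size 97 33 deg 13.8
[array([ 447.74853787, -304.11345037]), array([ 515.13196572, -368.71587797]), array([ 577.66328537, -299.40618123])]
t 9.2 pos [678.8  88.  251.6] w 54.7 gf 63.9 F [-0.1  0.  -2.8]
turn [-0.05  0.02  0.  ] shift [8.35 3.65 1.79]
```

{"method": "servo_tool", "body": {
  "targets": [
    [0,0,0,0.5,0.2,0,0],
    [0,0,0,0.87,0.39,0,0],
    [0,0,0,0.87,0.39,0,0],
    [0,0,0,0.87,0.39,0,0],
    [0,0,0,0.87,0.39,0,0],
    [0,0,0,0.87,0.39,0,0],
    [0,0,0,0.87,0.39,0,0],
    [0,0,0,0.87,0.39,0.3,0],
    [0,0,0,0.87,0.39,0.6,0],
    [0,0,0,0.87,0.39,0.6,0],
    [0,0,0,0,0,0.3,0],
    [0,0,0,0,0,0,0]
  ]
}}

```text
clock: 10.4
eef_pos: [445.9, -294.2, 161.4]
tcp_rot: [-0.662, 0.75, 0.004, -0.002]
ft_force: [-0.8, -0.7, -1.2]
gripper_width: 55.0
gripper_force: 63.9
```

```bash
python3 - <<'E'
from h import *
t=trays();s=slots(t,'red')
go([447.7,-304.1,83])
E
```

```text
red 440.4 -340.5 size 144 113 deg -87.9
white 484.5 301.0 size 262 154 deg -7.5
t 10.45 pos [ 447.7 -294.   163.2] w 55.1 gf 63.9 F [ 0.7 -0.  -1.4]
turn [ 0.03  0.01 -0.01] shift [ 0.2  -0.03  1.6 ]
```

{"method": "servo_tool", "body": {
  "targets": [
    [0,0,0,0.2,0,0.4,0],
    [0,0,0,0,0,0.6,0],
    [0,0,0,0,0,0.3,0],
    [0,0,0,0,0,0.2,0],
    [0,0,0,0,0,0.08,0],
    [0,0,0,0,0,0,0]
  ]
}}

```text
clock: 11.05
eef_pos: [448.5, -303.6, 86.0]
tcp_rot: [-0.663, 0.748, -0.0, 0.0]
ft_force: [0.2, -1.0, -1.2]
gripper_width: 55.2
gripper_force: 63.9
```

```bash
python3 - <<'E'
from h import *
go([447.7,-304.1,83])
E
```

```text
t 11.05 pos [ 448.5 -303.6   86. ] w 55.2 gf 63.9 F [ 0.2 -1.  -1.2]
turn [-0.01 -0.    0.01] shift [0.01 0.01 0.06]
```

{"method": "servo_tool", "body": {
  "targets": [
    [0,0,0,0,0,0.05,0],
    [0,0,0,0,0,0.03,0],
    [0,0,0,0,0,0.0,0]
  ]
}}

```text
clock: 11.35
eef_pos: [447.9, -303.9, 82.0]
tcp_rot: [-0.663, 0.749, -0.0, 0.0]
ft_force: [0.1, 1.0, -1.5]
gripper_width: 54.8
gripper_force: 63.9
```

{"method": "servo_tool", "body": {
  "targets": [
    [0,0,0,0,0,0.03,0],
    [0,0,0,0,0,0.02,0],
    [0,0,0,0,0,0.0,0]
  ]
}}

```text
clock: 11.65
eef_pos: [448.0, -304.0, 81.5]
tcp_rot: [-0.663, 0.749, -0.001, 0.0]
ft_force: [-3.7, 3.7, 13.2]
gripper_width: 55.4
gripper_force: 65.3
```

{"method": "servo_tool", "body": {
  "targets": [
    [0,0,0,0,0,0,0.85],
    [0,0,0,0,0,0,0.85],
    [0,0,0,0,0,0,0.85],
    [0,0,0,0,0,-0.6,0.85],
    [0,0,0,0,0,-0.9,0.85],
    [0,0,0,-0.4,-0.2,-0.8,1],
    [0,0,0,-0.9,-0.49,-0.4,1],
    [0,0,0,-0.9,-0.49,0,1],
    [0,0,0,-0.9,-0.49,0,1],
    [0,0,0,-0.9,-0.49,0,1],
    [0,0,0,-0.9,-0.49,0,1],
    [0,0,0,-0.9,-0.49,0,1]
  ]
}}

```text
clock: 12.85
eef_pos: [633.3, -42.1, 212.1]
tcp_rot: [-0.663, 0.749, 0.0, -0.0]
ft_force: [1.7, -0.4, 0.8]
gripper_width: 85.8
gripper_force: 0.0
```

```bash
python3 - <<'E'
from h import *
trays('t4.png');go([*POST['M'],137])
cv2.imwrite('pics/g.png',cv2.imread('pics/t4.png')[60:300,90:450])
E
```

```text
red 513.9 -333.6 size 260 152 deg 2.2
white 484.4 301.0 size 262 154 deg -7.5
t 12.9 pos [637.9 -36.8 211.9] w 85.7 gf 0.0 F [5.7 1.8 1.6]
turn [-0.04  0.01  0.05] shift [-0.86 -0.47  1.5 ]
```

View pics/g.png

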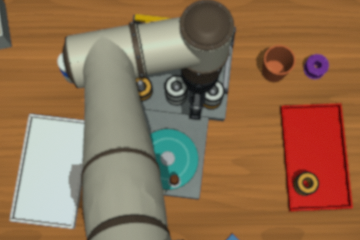

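{"method": "servo_tool", "body": {
  "targets": [
    [0,0,0,-0.5,-0.3,0,1],
    [0,0,0,-0.34,-0.16,0,1],
    [0,0,0,0,0,0.3,1],
    [0,0,0,0,0,0.4,1],
    [0,0,0,0,0,0,1]
  ]
}}

```text
clock: 13.4
eef_pos: [658.6, -5.2, 173.9]
tcp_rot: [-0.663, 0.749, 0.002, -0.003]
ft_force: [0.2, 0.1, -0.2]
gripper_width: 85.3
gripper_force: 0.0
```

```bash
python3 - <<'E'
from h import *
go([*POST['M'],139])
E
```

```text
t 13.4 pos [658.6  -5.2 173.9] w 85.3 gf 0.0 F [ 0.2  0.1 -0.2]
turn [ 0.06 -0.01 -0.  ] shift [-0.19 -0.14  0.7 ]
```

{"method": "servo_tool", "body": {
  "targets": [
    [0,0,0,-0.19,-0.14,0,1],
    [0,0,0,0,0,0.3,1],
    [0,0,0,0,0,0.4,1],
    [0,0,0,0,0,0,0.5],
    [0,0,0,0,0,0,0],
    [0,0,0,0,0,0,0],
    [0,0,0,0,0,0,0],
    [0,0,0,0,0,0,0]
  ]
}}

```text
clock: 14.2
eef_pos: [669.6, 3.8, 144.3]
tcp_rot: [-0.663, 0.749, -0.001, 0.001]
ft_force: [0.1, 0.9, 4.9]
gripper_width: 55.2
gripper_force: 63.7
```

```bash
python3 - <<'E'
from h import *
t=trays();s=slots(t,'white');print(s)
go([*s[0],160]);go([*POST['M'],139])
E
```

```text
red 513.9 -333.5 size 260 152 deg 2.2
white 486.3 314.7 size 262 126 deg -7.5
[array([426.00985255, 354.95472511]), array([481.71462815, 280.04826361]), array([554.89906916, 337.99684077])]
t 14.25 pos [669.6   3.8 144.2] w 54.7 gf 63.8 F [0.3 0.5 6. ]
turn [-0.03  0.01  0.01] shift [-6.38  5.68 -0.33]
t 14.25 pos [669.6   3.8 144.2] w 54.7 gf 63.8 F [0.3 0.5 6. ]
turn [-0.03  0.01  0.01] shift [0.01 0.06 0.1 ]
```

{"method": "servo_tool", "body": {
  "targets": [
    [0,0,0,0,0,-0.3,0],
    [0,0,0,0,0,-0.6,0],
    [0,0,0,0,0,-0.7,0],
    [0,0,0,-0.4,0.3,-0.3,0],
    [0,0,0,-0.7,0.6,0,0],
    [0,0,0,-0.7,0.7,0,0],
    [0,0,0,-0.7,0.7,0,0],
    [0,0,0,-0.7,0.7,0,0],
    [0,0,0,-0.7,0.7,0,0],
    [0,0,0,-0.7,0.7,0,0],
    [0,0,0,-0.7,0.7,0,0],
    [0,0,0,-0.7,0.5,0.3,0]
  ]
}}

```text
clock: 15.45
eef_pos: [425.6, 337.1, 224.9]
tcp_rot: [-0.663, 0.748, 0.0, 0.002]
ft_force: [0.6, 0.7, -0.7]
gripper_width: 54.5
gripper_force: 63.6
```

```bash
python3 - <<'E'
from h import *
t=trays()
go([424.3,341.2,86])
E
```

```text
red 513.8 -333.7 size 260 152 deg 2.1
white 484.6 300.8 size 262 153 deg -7.3
t 15.5 pos [423.1 340.7 221.2] w 54.9 gf 63.7 F [-1.5  2.6 -2.5]
turn [0.01 0.01 0.04] shift [-0.01 -0.03  2.7 ]
```

Tray unmoved. Descend.

{"method": "servo_tool", "body": {
  "targets": [
    [0,0,0,0,0,0.5,0],
    [0,0,0,0,0,0.7,0],
    [0,0,0,0,0,0.7,0],
    [0,0,0,0,0,0.4,0],
    [0,0,0,0,0,0.3,0],
    [0,0,0,0,0,0.07,0],
    [0,0,0,0,0,0,0]
  ]
}}

```text
clock: 16.2
eef_pos: [427.0, 335.1, 88.8]
tcp_rot: [-0.663, 0.749, -0.0, -0.001]
ft_force: [1.5, -0.1, -0.7]
gripper_width: 54.7
gripper_force: 63.7
```

```bash
python3 - <<'E'
from h import *
go([424.3,341.2,85])
E
```

```text
t 16.2 pos [427.  335.1  88.8] w 54.7 gf 63.7 F [ 1.5 -0.1 -0.7]
turn [ 0.   -0.01  0.  ] shift [-0.11  0.07  0.07]
```

{"method": "servo_tool", "body": {
  "targets": [
    [0,0,0,-0.1,0.06,0,0],
    [0,0,0,0,0,0.06,0],
    [0,0,0,0,0,0.04,0],
    [0,0,0,0,0,0,0]
  ]
}}

```text
clock: 16.6
eef_pos: [424.8, 341.4, 85.2]
tcp_rot: [-0.663, 0.749, 0.0, 0.001]
ft_force: [-2.1, 0.1, 5.3]
gripper_width: 55.0
gripper_force: 64.2
```

{"method": "servo_tool", "body": {
  "targets": [
    [0,0,0,0,0,0,0.85],
    [0,0,0,0,0,0,0.85],
    [0,0,0,0,0,0,0.85],
    [0,0,0,0,0,-0.6,0.85],
    [0,0,0,0,0,-0.9,0.85],
    [0,0,0,0.4,-0.2,-0.8,1],
    [0,0,0,0.8,-0.6,-0.4,1],
    [0,0,0,0.8,-0.6,0,1],
    [0,0,0,0.8,-0.6,0,1],
    [0,0,0,0.8,-0.6,0,1],
    [0,0,0,0.8,-0.6,0,1],
    [0,0,0,0.8,-0.6,0,1]
  ]
}}

```text
clock: 17.8
eef_pos: [580.5, 60.7, 217.4]
tcp_rot: [-0.663, 0.749, 0.0, 0.0]
ft_force: [1.1, 1.9, -0.6]
gripper_width: 85.2
gripper_force: 0.0
```

{"method": "servo_tool", "body": {
  "targets": [
    [0,0,0,0.8,-0.6,0,1],
    [0,0,0,0.8,-0.6,0,1],
    [0,0,0,0.8,-0.5,0,1],
    [0,0,0,0.2,-0.12,0,1],
    [0,0,0,0,0,0,1],
    [0,0,0,0,0,0,1]
  ]
}}

```text
clock: 18.4
eef_pos: [653.8, -76.8, 217.0]
tcp_rot: [-0.663, 0.749, 0.0, -0.0]
ft_force: [-0.4, 0.5, 0.5]
gripper_width: 85.3
gripper_force: 0.0
```

```bash
python3 - <<'E'
from h import *
trays();go([*POST['R'],139])
E
```

```text
red 513.8 -333.8 size 260 152 deg 2.1
white 484.4 301.0 size 262 154 deg -7.5
t 18.45 pos [653.8 -76.2 217.3] w 85.6 gf 0.0 F [-0.5 -0.1  0. ]
turn [0.01 0.   0.01] shift [ 0.09 -0.06  1.57]
```

{"method": "servo_tool", "body": {
  "targets": [
    [0,0,0,0.09,-0.05,0.4,1],
    [0,0,0,0,0,0.6,1],
    [0,0,0,0,0,0.4,1],
    [0,0,0,0,0,0.13,1],
    [0,0,0,0,0,0,0.5],
    [0,0,0,0,0,0,0],
    [0,0,0,0,0,0,0],
    [0,0,0,0,0,0,0],
    [0,0,0,0,0,0,0]
  ]
}}

```text
clock: 19.35
eef_pos: [657.4, -81.8, 143.1]
tcp_rot: [-0.663, 0.749, -0.001, 0.002]
ft_force: [-0.6, 1.8, 6.8]
gripper_width: 55.2
gripper_force: 63.8
```

```bash
python3 - <<'E'
from h import *
go([479.9,266.3,230])
E
```

```text
t 19.35 pos [657.4 -81.8 143.1] w 55.2 gf 63.8 F [-0.6  1.8  6.8]
turn [-0.03  0.01  0.01] shift [-6.48  4.36 -1.75]
```

{"method": "servo_tool", "body": {
  "targets": [
    [0,0,0,0,0,-0.3,0],
    [0,0,0,0,0,-0.6,0],
    [0,0,0,0,0,-0.7,0],
    [0,0,0,-0.4,0.2,-0.3,0],
    [0,0,0,-0.8,0.5,0,0],
    [0,0,0,-0.8,0.6,0,0],
    [0,0,0,-0.8,0.6,0,0],
    [0,0,0,-0.8,0.6,0,0],
    [0,0,0,-0.8,0.6,0,0],
    [0,0,0,-0.8,0.6,0,0],
    [0,0,0,-0.8,0.5,0,0],
    [0,0,0,-0.48,0.16,0.3,0]
  ]
}}

```text
clock: 20.55
eef_pos: [478.3, 268.8, 223.8]
tcp_rot: [-0.664, 0.748, -0.0, 0.003]
ft_force: [0.8, 0.4, -0.8]
gripper_width: 55.1
gripper_force: 63.6
```

```bash
python3 - <<'E'
from h import *
t=trays()
go([479.9,266.3,84])
E
```

```text
red 513.9 -333.7 size 260 152 deg 2.1
white 484.4 300.8 size 262 154 deg -7.7
t 20.6 pos [477.4 270.2 220. ] w 54.9 gf 63.6 F [-0.4  0.9 -2.5]
turn [0.   0.01 0.04] shift [ 0.08 -0.06  2.72]
```

{"method": "servo_tool", "body": {
  "targets": [
    [0,0,0,0,0,0.5,0],
    [0,0,0,0,0,0.7,0],
    [0,0,0,0,0,0.7,0],
    [0,0,0,0,0,0.4,0],
    [0,0,0,0,0,0.3,0],
    [0,0,0,0,0,0.05,0],
    [0,0,0,0,0,0,0]
  ]
}}

```text
clock: 21.3
eef_pos: [479.5, 265.6, 88.5]
tcp_rot: [-0.663, 0.749, -0.0, -0.0]
ft_force: [-0.2, 0.5, -0.8]
gripper_width: 54.9
gripper_force: 63.6
```

```bash
python3 - <<'E'
from h import *
go([479.9,266.3,84])
E
```

```text
t 21.3 pos [479.5 265.6  88.5] w 54.9 gf 63.6 F [-0.2  0.5 -0.8]
turn [ 0. -0.  0.] shift [-0.02 -0.01  0.09]
```

{"method": "servo_tool", "body": {
  "targets": [
    [0,0,0,0,0,0.07,0],
    [0,0,0,0,0,0.04,0],
    [0,0,0,0,0,0,0]
  ]
}}

```text
clock: 21.6
eef_pos: [479.7, 266.2, 84.1]
tcp_rot: [-0.663, 0.749, -0.0, 0.001]
ft_force: [-0.7, -0.2, 3.2]
gripper_width: 54.8
gripper_force: 63.8
```

{"method": "servo_tool", "body": {
  "targets": [
    [0,0,0,0,0,0,0.85],
    [0,0,0,0,0,0,0.85],
    [0,0,0,0,0,0,0.85],
    [0,0,0,0,0,-0.6,0.85],
    [0,0,0,0,0,-0.9,0.85],
    [0,0,0,0.2,-0.15,-0.8,1],
    [0,0,0,0.7,-0.6,-0.4,1],
    [0,0,0,0.7,-0.6,0,1],
    [0,0,0,0.7,-0.6,0,1],
    [0,0,0,0.7,-0.6,0,1],
    [0,0,0,0.7,-0.7,0,1],
    [0,0,0,0.7,-0.7,0,1]
  ]
}}

```text
clock: 22.8
eef_pos: [649.3, 22.0, 217.8]
tcp_rot: [-0.663, 0.749, 0.0, 0.0]
ft_force: [0.4, 0.7, -0.2]
gripper_width: 85.4
gripper_force: 0.0
```

{"method": "servo_tool", "body": {
  "targets": [
    [0,0,0,0.35,-0.4,0,1],
    [0,0,0,0,0,0,1],
    [0,0,0,0,0,0,1]
  ]
}}

```text
clock: 23.1
eef_pos: [666.0, 3.4, 217.0]
tcp_rot: [-0.662, 0.749, 0.0, -0.001]
ft_force: [-0.4, 0.9, 0.0]
gripper_width: 85.3
gripper_force: 0.0
```

```bash
python3 - <<'E'
from h import *
trays('t5.png');go([*POST['M'],106])
E
```

```text
red 513.8 -333.7 size 260 152 deg 2.1
white 486.0 311.5 size 261 133 deg -7.5
t 23.15 pos [665.7   4.1 217.3] w 85.4 gf 0.0 F [-0.  -0.3  0.5]
turn [ 0.01 -0.    0.  ] shift [ 0.01 -0.02  2.23]
```

{"method": "servo_tool", "body": {
  "targets": [
    [0,0,0,0,-0.02,0.5,1],
    [0,0,0,0,0,0.7,1],
    [0,0,0,0,0,0.5,1],
    [0,0,0,0,0,0.3,1],
    [0,0,0,0,0,0.2,1],
    [0,0,0,0,0,0,1],
    [0,0,0,0,0,0,0.5],
    [0,0,0,0,0,0,0],
    [0,0,0,0,0,0,0],
    [0,0,0,0,0,0,0],
    [0,0,0,0,0,0,0]
  ]
}}

```text
clock: 24.25
eef_pos: [668.3, 4.0, 109.9]
tcp_rot: [-0.663, 0.749, -0.001, 0.001]
ft_force: [0.1, 0.9, 6.7]
gripper_width: 54.2
gripper_force: 63.9
```

```bash
python3 - <<'E'
from h import *
go([553.1,324.2,230])
E
```

```text
t 24.25 pos [668.3   4.  109.9] w 54.2 gf 63.9 F [0.1 0.9 6.7]
turn [-0.03  0.01  0.01] shift [-6.08  3.05 -2.41]
```

{"method": "servo_tool", "body": {
  "targets": [
    [0,0,0,0,0,-0.3,0],
    [0,0,0,0,0,-0.6,0],
    [0,0,0,0,0,-0.7,0],
    [0,0,0,0,0,-0.6,0],
    [0,0,0,-0.4,0.2,-0.3,0],
    [0,0,0,-0.8,0.4,0,0],
    [0,0,0,-0.8,0.4,0,0],
    [0,0,0,-0.8,0.4,0,0],
    [0,0,0,-0.8,0.4,0,0],
    [0,0,0,-0.8,0.4,0,0],
    [0,0,0,-0.8,0.4,0,0],
    [0,0,0,-0.8,0.4,0,0]
  ]
}}

```text
clock: 25.45
eef_pos: [553.6, 321.0, 233.2]
tcp_rot: [-0.663, 0.749, 0.0, -0.0]
ft_force: [0.7, 0.6, -1.6]
gripper_width: 53.6
gripper_force: 64.7
```

```bash
python3 - <<'E'
from h import *
t=trays('t6.png')
go([553.1,324.2,84])
E
```

```text
red 513.8 -333.7 size 260 152 deg 2.1
white 484.3 301.0 size 263 154 deg -7.5
t 25.5 pos [552.  326.9 233.1] w 53.5 gf 64.7 F [ 0.4  2.7 -1.2]
turn [-0.01  0.03  0.05] shift [ 0.06 -0.03  2.98]
```

```bash
python3 - <<'E'
from h import *
snap('wrist','w3.png');snap('side','s3.png')
cv2.imwrite('pics/h.png',np.hstack([cv2.imread('pics/w3.png')[180:420,80:480],cv2.imread('pics/s3.png')[150:390,100:480]]))
E
```

```text
(no output)
```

View pics/h.png

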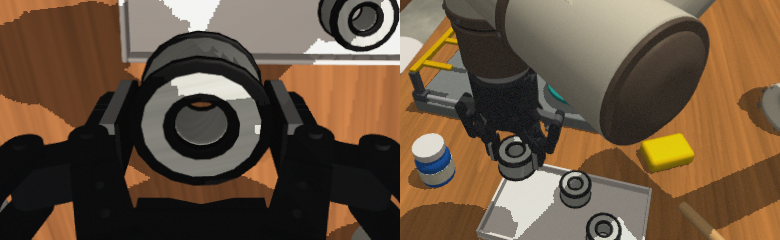

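The held spool at (200,125) in the left half sits roughly upright between the pads. The two steel spools lie flat in the white tray at (575,190) and (604,228). I'll lower it with contact checks.

{"method": "servo_tool", "body": {
  "targets": [
    [0,0,0,0,0,0.5,0],
    [0,0,0,0,0,0.7,0],
    [0,0,0,0,0,0.7,0],
    [0,0,0,0,0,0.4,0],
    [0,0,0,0,0,0.3,0],
    [0,0,0,0,0,0.0,0],
    [0,0,0,0,0,0,0]
  ]
}}

```text
clock: 26.3
eef_pos: [555.5, 319.6, 103.7]
tcp_rot: [-0.663, 0.749, -0.0, 0.001]
ft_force: [0.6, 1.1, -1.3]
gripper_width: 53.8
gripper_force: 64.7
```

```bash
python3 - <<'E'
from h import *
go([553.1,324.2,85])
E
```

```text
t 26.3 pos [555.5 319.6 103.7] w 53.8 gf 64.7 F [ 0.6  1.1 -1.3]
turn [-0.01  0.01  0.  ] shift [-0.09  0.06  0.37]
```

{"method": "servo_tool", "body": {
  "targets": [
    [0,0,0,-0.05,0.05,0.15,0],
    [0,0,0,0,0,0.1,0],
    [0,0,0,0,0,0,0]
  ]
}}

```text
clock: 26.6
eef_pos: [552.1, 322.5, 89.9]
tcp_rot: [-0.663, 0.749, 0.0, -0.0]
ft_force: [0.7, -0.2, -2.4]
gripper_width: 54.2
gripper_force: 64.7
```

{"method": "servo_tool", "body": {
  "targets": [
    [0,0,0,0,0,0.08,0],
    [0,0,0,0,0,0.04,0],
    [0,0,0,0,0,0,0]
  ]
}}

```text
clock: 26.9
eef_pos: [552.6, 322.7, 84.9]
tcp_rot: [-0.663, 0.749, -0.0, 0.0]
ft_force: [-1.0, -0.1, 1.9]
gripper_width: 53.8
gripper_force: 65.0
```

{"method": "servo_tool", "body": {
  "targets": [
    [0,0,0,0,0,0,0.85],
    [0,0,0,0,0,0,0.85],
    [0,0,0,0,0,0,0.85],
    [0,0,0,0,0,-0.6,0.85],
    [0,0,0,0,0,-0.9,0.85],
    [0,0,0,0.16,-0.05,-0.8,1],
    [0,0,0,0.7,-0.5,-0.4,1],
    [0,0,0,0.7,-0.5,0,1],
    [0,0,0,0.7,-0.5,0,1],
    [0,0,0,0.7,-0.5,0,1],
    [0,0,0,0.7,-0.5,0,1],
    [0,0,0,0.7,-0.5,0,1]
  ]
}}

```text
clock: 28.1
eef_pos: [678.1, 86.0, 219.3]
tcp_rot: [-0.663, 0.749, -0.0, 0.0]
ft_force: [1.3, -0.2, 0.0]
gripper_width: 85.1
gripper_force: 0.0
```

{"method": "servo_tool", "body": {
  "targets": [
    [0,0,0,0,0,0,1],
    [0,0,0,0,0,0,1],
    [0,0,0,0,0,0,1]
  ]
}}

```text
clock: 28.4
eef_pos: [677.1, 88.3, 219.1]
tcp_rot: [-0.663, 0.749, 0.0, -0.0]
ft_force: [-0.4, -1.4, 0.1]
gripper_width: 85.2
gripper_force: 0.0
```

```bash
python3 - <<'E'
from h import *
trays('t7.png');go([*POST['L'],106])
E
```

```text
red 513.8 -333.7 size 260 152 deg 2.1
white 411.4 382.1 size 112 38 deg 13.4
t 28.45 pos [677.   88.8 219.3] w 85.2 gf 0.0 F [ 0.6 -0.2 -0.5]
turn [0.   0.   0.01] shift [ 0.02 -0.01  2.27]
```

{"method": "servo_tool", "body": {
  "targets": [
    [0,0,0,0.02,0,0.5,1],
    [0,0,0,0,0,0.7,1],
    [0,0,0,0,0,0.5,1],
    [0,0,0,0,0,0.3,1],
    [0,0,0,0,0,0.25,1],
    [0,0,0,0,0,0,1],
    [0,0,0,0,0,0,0.5],
    [0,0,0,0,0,0,0],
    [0,0,0,0,0,0,0],
    [0,0,0,0,0,0,0],
    [0,0,0,0,0,0,0]
  ]
}}

```text
clock: 29.55
eef_pos: [678.5, 87.0, 109.0]
tcp_rot: [-0.663, 0.749, -0.001, 0.002]
ft_force: [-0.8, 1.3, 6.0]
gripper_width: 54.6
gripper_force: 63.8
```

```bash
python3 - <<'E'
from h import *
go([515.,-368.7,230])
E
```

```text
t 29.55 pos [678.5  87.  109. ] w 54.6 gf 63.8 F [-0.8  1.3  6. ]
turn [-0.03  0.01  0.01] shift [ 9.44  2.14 -2.44]
```

{"method": "servo_tool", "body": {
  "targets": [
    [0,0,0,0,0,-0.3,0],
    [0,0,0,0,0,-0.6,0],
    [0,0,0,0,0,-0.7,0],
    [0,0,0,0,0,-0.6,0],
    [0,0,0,0.4,0.1,-0.25,0],
    [0,0,0,0.8,0.2,0,0],
    [0,0,0,0.8,0.2,0,0],
    [0,0,0,0.8,0.2,0,0],
    [0,0,0,0.8,0.2,0,0],
    [0,0,0,0.8,0.2,0,0],
    [0,0,0,0.8,0.2,0,0],
    [0,0,0,0.8,0.2,0,0]
  ]
}}

```text
clock: 30.75
eef_pos: [564.3, -203.9, 228.9]
tcp_rot: [-0.663, 0.749, 0.001, -0.0]
ft_force: [0.7, -0.0, -1.3]
gripper_width: 54.6
gripper_force: 65.0
```

```bash
python3 - <<'E'
from h import *
t=trays('t8.png');s=slots(t,'red')
go([*s[1],84])
E
```

```text
red 513.8 -333.7 size 260 152 deg 2.1
white 484.6 301.1 size 262 154 deg -7.5
t 30.8 pos [ 561.8 -208.3  228.9] w 54.3 gf 65.0 F [-2.  -1.1 -0.1]
turn [ 0.04 -0.01 -0.04] shift [3.3  0.51 2.9 ]
```

{"method": "servo_tool", "body": {
  "targets": [
    [0,0,0,0.8,0.15,0,0],
    [0,0,0,0.8,0.15,0,0],
    [0,0,0,0.8,0.15,0,0],
    [0,0,0,0.8,0.15,0.3,0],
    [0,0,0,0.15,0,0.6,0],
    [0,0,0,0,0,0.7,0],
    [0,0,0,0,0,0.5,0],
    [0,0,0,0,0,0.3,0],
    [0,0,0,0,0,0.1,0],
    [0,0,0,0,0,0,0],
    [0,0,0,0,0,0,0]
  ]
}}

```text
clock: 31.9
eef_pos: [516.6, -365.0, 105.3]
tcp_rot: [-0.663, 0.749, -0.001, 0.0]
ft_force: [0.3, 0.5, -0.5]
gripper_width: 54.3
gripper_force: 64.9
```

```bash
python3 - <<'E'
from h import *
go([515.,-368.7,84])
E
```

```text
t 31.9 pos [ 516.6 -365.   105.3] w 54.3 gf 64.9 F [ 0.3  0.5 -0.5]
turn [-0.01 -0.    0.  ] shift [0.08 0.02 0.43]
```

{"method": "servo_tool", "body": {
  "targets": [
    [0,0,0,0.06,0.02,0.2,0],
    [0,0,0,0,0,0.15,0],
    [0,0,0,0,0,0.07,0],
    [0,0,0,0,0,0.03,0],
    [0,0,0,0,0,0,0]
  ]
}}

```text
clock: 32.4
eef_pos: [514.6, -367.4, 84.0]
tcp_rot: [-0.663, 0.749, 0.0, -0.001]
ft_force: [-4.9, 2.0, 11.7]
gripper_width: 54.0
gripper_force: 66.1
```

{"method": "servo_tool", "body": {
  "targets": [
    [0,0,0,0,0,0,0.85],
    [0,0,0,0,0,0,0.85],
    [0,0,0,0,0,0,0.85],
    [0,0,0,0,0,-0.6,0.85],
    [0,0,0,0,0,-0.9,0.85],
    [0,0,0,-0.43,-0.15,-0.8,1],
    [0,0,0,-0.8,-0.28,-0.4,1],
    [0,0,0,-0.8,-0.28,0,1],
    [0,0,0,-0.8,-0.28,0,1],
    [0,0,0,-0.8,-0.28,0,1],
    [0,0,0,-0.8,-0.28,0,1],
    [0,0,0,-0.8,-0.28,0,1]
  ]
}}

```text
clock: 33.6
eef_pos: [638.1, -117.4, 216.5]
tcp_rot: [-0.663, 0.749, 0.0, -0.0]
ft_force: [0.5, 0.5, 0.2]
gripper_width: 85.4
gripper_force: 0.0
```

{"method": "servo_tool", "body": {
  "targets": [
    [0,0,0,-0.8,-0.28,0,1],
    [0,0,0,0,0,0,1],
    [0,0,0,0,0,0,1]
  ]
}}

```text
clock: 33.9
eef_pos: [656.4, -80.1, 216.0]
tcp_rot: [-0.664, 0.748, 0.0, -0.001]
ft_force: [-0.3, -0.5, -0.6]
gripper_width: 85.2
gripper_force: 0.0
```

```bash
python3 - <<'E'
from h import *
trays('t9.png');go([*POST['R'],106])
E
```

```text
red 513.9 -333.7 size 260 152 deg 2.1
white 484.5 301.0 size 262 154 deg -7.5
t 33.95 pos [656.1 -81.1 216.2] w 85.5 gf 0.0 F [ 0.1 -0.6  0.1]
turn [ 0.01 -0.    0.01] shift [-0.01 -0.    2.2 ]
```

{"method": "servo_tool", "body": {
  "targets": [
    [0,0,0,0,0,0.5,1],
    [0,0,0,0,0,0.7,1],
    [0,0,0,0,0,0.5,1],
    [0,0,0,0,0,0.3,1],
    [0,0,0,0,0,0.2,1],
    [0,0,0,0,0,0,1],
    [0,0,0,0,0,0,0.5],
    [0,0,0,0,0,0,0],
    [0,0,0,0,0,0,0],
    [0,0,0,0,0,0,0],
    [0,0,0,0,0,0,0]
  ]
}}

```text
clock: 35.05
eef_pos: [657.4, -80.9, 108.7]
tcp_rot: [-0.663, 0.749, -0.001, 0.001]
ft_force: [-0.2, 0.7, 5.2]
gripper_width: 53.7
gripper_force: 65.4
```

```bash
python3 - <<'E'
from h import *
t=trays();s=slots(t,'red');print(s[2]);go([*s[2],230])
E
```

```text
red 513.8 -333.8 size 260 152 deg 2.1
white 514.6 297.0 size 201 154 deg -7.4
[ 577.6603402  -299.46933766]
t 35.1 pos [657.4 -80.9 108.7] w 53.6 gf 65.4 F [-0.5  0.4  5.7]
turn [-0.03  0.    0.01] shift [ 4.53  1.05 -2.43]
```

{"method": "servo_tool", "body": {
  "targets": [
    [0,0,0,0,0,-0.3,0],
    [0,0,0,0,0,-0.6,0],
    [0,0,0,0,0,-0.7,0],
    [0,0,0,0,0,-0.6,0],
    [0,0,0,0.33,0.07,-0.2,0],
    [0,0,0,0.7,0.16,0,0],
    [0,0,0,0.7,0.16,0,0],
    [0,0,0,0.7,0.16,0,0],
    [0,0,0,0.7,0.16,0,0],
    [0,0,0,0.7,0.16,0,0],
    [0,0,0,0.7,0.16,0,0],
    [0,0,0,0,0,0.4,0]
  ]
}}

```text
clock: 36.3
eef_pos: [576.2, -304.3, 208.7]
tcp_rot: [-0.661, 0.75, -0.002, 0.001]
ft_force: [1.0, 1.1, -1.8]
gripper_width: 53.5
gripper_force: 64.9
```

```bash
python3 - <<'E'
from h import *
trays('t10.png');go([577.7,-299.5,84])
E
```

```text
red 513.3 -346.5 size 260 137 deg -0.5
white 484.6 301.0 size 262 154 deg -7.5
t 36.35 pos [ 574.5 -301.7  202.9] w 53.3 gf 64.8 F [-1.1  0.1 -5.3]
turn [ 0.05  0.02 -0.04] shift [-0.05 -0.07  2.38]
```

{"method": "servo_tool", "body": {
  "targets": [
    [0,0,0,0,0,0.5,0],
    [0,0,0,0,0,0.7,0],
    [0,0,0,0,0,0.5,0],
    [0,0,0,0,0,0.2,0],
    [0,0,0,0,0,0.0,0],
    [0,0,0,0,0,0,0]
  ]
}}

```text
clock: 36.95
eef_pos: [578.4, -299.8, 112.9]
tcp_rot: [-0.663, 0.749, -0.001, 0.0]
ft_force: [-0.3, 0.1, -0.9]
gripper_width: 53.7
gripper_force: 64.9
```

```bash
python3 - <<'E'
from h import *
go([577.7,-299.5,84])
E
```

```text
t 36.95 pos [ 578.4 -299.8  112.9] w 53.7 gf 64.9 F [-0.3  0.1 -0.9]
turn [-0.01 -0.01  0.01] shift [-0.01  0.01  0.58]
```

{"method": "servo_tool", "body": {
  "targets": [
    [0,0,0,0,0,0.25,0],
    [0,0,0,0,0,0.2,0],
    [0,0,0,0,0,0.1,0],
    [0,0,0,0,0,0.04,0],
    [0,0,0,0,0,0,0]
  ]
}}

```text
clock: 37.45
eef_pos: [577.3, -299.4, 83.7]
tcp_rot: [-0.663, 0.749, 0.0, -0.001]
ft_force: [-4.0, 2.8, 7.2]
gripper_width: 53.5
gripper_force: 65.8
```

{"method": "servo_tool", "body": {
  "targets": [
    [0,0,0,0,0,0,0.85],
    [0,0,0,0,0,0,0.85],
    [0,0,0,0,0,0,0.85],
    [0,0,0,0,0,-0.6,0.85],
    [0,0,0,0,0,-0.9,0.85],
    [0,0,0,-0.2,0.06,-0.9,0.7],
    [0,0,0,-0.8,0.5,-0.8,0.7],
    [0,0,0,-0.8,0.5,-0.2,0.7],
    [0,0,0,-0.8,0.5,0,0.7],
    [0,0,0,-0.8,0.5,0,0.7],
    [0,0,0,-0.8,0.5,0,0.7],
    [0,0,0,-0.8,0.5,0,0.7]
  ]
}}

```text
clock: 38.65
eef_pos: [459.1, -39.7, 244.7]
tcp_rot: [-0.663, 0.749, -0.0, 0.0]
ft_force: [1.2, 1.5, 0.2]
gripper_width: 60.1
gripper_force: 0.0
```

{"method": "servo_tool", "body": {
  "targets": [
    [0,0,0,-0.6,0.2,0,0.7],
    [0,0,0,0,0,0,0.7],
    [0,0,0,0,0,0,0.7]
  ]
}}

```text
clock: 38.95
eef_pos: [453.8, -9.5, 244.9]
tcp_rot: [-0.664, 0.748, -0.0, 0.0]
ft_force: [-0.1, -0.2, 1.0]
gripper_width: 60.0
gripper_force: 0.0
```

```bash
python3 - <<'E'
from h import *
trays('t11.png');go([450.9,8.3,145])
im,d,cp=snap('wrist','w4.png');P=cloud(cp,d)
v=P[...,:2]-np.array([503.2,24.]);r=np.hypot(v[...,0],v[...,1])
m=(P[...,2]>95)&(P[...,2]<112)&(r>35)&(r<75)&(d>0)&(P[...,0]<503)
m=m&(v@RX<0);q=P[m];print(len(q),q.mean(0),q.max(0)-q.min(0));vv=q.mean(0)[:2]-[503.2,24.];print(vv@RX,vv@RY)
cv2.imwrite('pics/i.png',np.hstack([cv2.imread('pics/t11.png')[60:300,60:450],cv2.imread('pics/w4.png')[60:300,100:500]]))
E
```

```text
red 513.8 -333.7 size 260 152 deg 2.1
white 484.5 300.9 size 262 154 deg -7.5
t 39.0 pos [454.  -10.2 244.7] w 59.7 gf 0.0 F [ 0.4 -0.5 -0.3]
turn [-0.   -0.    0.01] shift [-0.36  0.11  1.99]
829 [452.03630038   7.85838658 103.00780408] [20.74600954 19.73690176 12.29616486]
-48.819016052931154 -22.24813507841244
```

View pics/i.png

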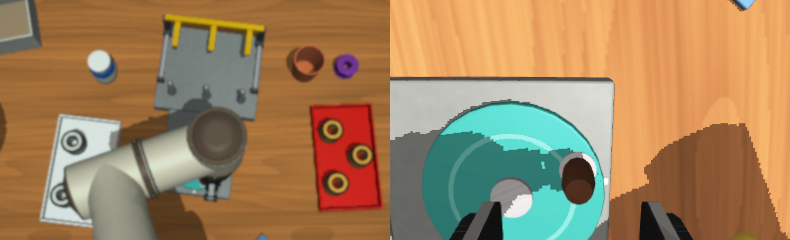

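The top crop shows three empty posts and three brass spools in the red tray at (332,130), (360,155) and (337,183). Steel spools show in the white tray, partly under the arm. The handle is at (577,182) in the wrist part. Now I'll grip it and turn back.

{"method": "servo_tool", "body": {
  "targets": [
    [0,0,0,-0.36,0.08,0.3,0.7],
    [0,0,0,0,0,0.6,0.7],
    [0,0,0,0,0,0.5,0.7],
    [0,0,0,0,0,0.35,0.7],
    [0,0,0,0,0,0.23,0.7],
    [0,0,0,0,0,0,0],
    [0,0,0,0,0,0,0],
    [0,0,0,0,0,0,0],
    [0,0,0,0,0,0,0],
    [0,0,0,0,0,0,0]
  ],
  "newtons": 40
}}

```text
clock: 40.05
eef_pos: [451.4, 7.7, 146.2]
tcp_rot: [-0.663, 0.749, 0.0, -0.001]
ft_force: [-2.7, -1.8, 4.6]
gripper_width: 21.1
gripper_force: 39.7
```

```bash
python3 - <<'E'
from h import *
go([452,7.9,145]);print(ang())
a=np.linspace(6.70,0,25); X=-55*np.cos(a);Y=-55*np.sin(a)
print(np.c_[-np.diff(Y),-np.diff(X)].__truediv__(50).round(2).tolist())
print(np.c_[X,Y][[6,12,18,24]].round(1))
E
```

```text
t 40.05 pos [451.4   7.7 146.2] w 21.1 gf 39.7 F [-2.7 -1.8  4.6]
turn [ 0.01 -0.01  0.  ] shift [-0.   -0.01  0.02]
r 54.3 ang 0.426 F [-2.7 -1.8  4.6] w 21.1
(np.float64(-49.414643654475775), np.float64(-22.44880217646308))
[[-0.29, 0.08], [-0.31, -0.0], [-0.29, -0.08], [-0.26, -0.16], [-0.2, -0.23], [-0.13, -0.28], [-0.05, -0.3], [0.03, -0.3], [0.12, -0.28], [0.19, -0.24], [0.25, -0.18], [0.29, -0.1], [0.31, -0.02], [0.3, 0.06], [0.27, 0.14], [0.22, 0.21], [0.15, 0.27], [0.07, 0.3], [-0.01, 0.31], [-0.09, 0.29], [-0.17, 0.25], [-0.23, 0.2], [-0.28, 0.12], [-0.3, 0.04]]
[[-16.9  52.3]
 [ 53.8  11.4]
 [  5.7 -54.7]
 [-55.   -0. ]]
```

{"method": "servo_tool", "body": {
  "targets": [
    [0,0,0,-0.29,0.08,0,0],
    [0,0,0,-0.31,0,0,0],
    [0,0,0,-0.29,-0.08,0,0],
    [0,0,0,-0.26,-0.16,0,0],
    [0,0,0,-0.2,-0.23,0,0],
    [0,0,0,-0.13,-0.28,0,0]
  ]
}}

```text
clock: 40.65
eef_pos: [495.5, 78.0, 146.2]
tcp_rot: [-0.663, 0.748, -0.001, -0.0]
ft_force: [0.4, -11.5, 6.1]
gripper_width: 21.8
gripper_force: 40.3
```

```bash
python3 - <<'E'
from h import *
print(ang())
E
```

```text
r 54.5 ang -1.307 F [  0.4 -11.5   6.1] w 21.8
(np.float64(-14.2279002872885), np.float64(52.64057493950103))
```

{"method": "servo_tool", "body": {
  "targets": [
    [0,0,0,-0.05,-0.3,0,0],
    [0,0,0,0.04,-0.3,0,0],
    [0,0,0,0.12,-0.28,0,0],
    [0,0,0,0.2,-0.23,0,0],
    [0,0,0,0.26,-0.17,0,0],
    [0,0,0,0.29,-0.09,0,0]
  ]
}}

```text
clock: 41.25
eef_pos: [558.8, 27.3, 146.3]
tcp_rot: [-0.663, 0.749, -0.0, 0.001]
ft_force: [-2.7, 1.8, 6.7]
gripper_width: 21.2
gripper_force: 40.4
```

```bash
python3 - <<'E'
from h import *
print(ang())
E
```

```text
r 55.7 ang -2.96 F [-2.7  1.8  6.7] w 21.2
(np.float64(54.797309901419446), np.float64(10.079103598222071))
```

{"method": "servo_tool", "body": {
  "targets": [
    [0,0,0,0.31,-0.01,0,0],
    [0,0,0,0.3,0.07,0,0],
    [0,0,0,0.27,0.15,0,0],
    [0,0,0,0.21,0.22,0,0],
    [0,0,0,0.14,0.27,0,0],
    [0,0,0,0.06,0.3,0,0]
  ]
}}

```text
clock: 41.85
eef_pos: [500.1, -31.9, 146.3]
tcp_rot: [-0.663, 0.749, -0.001, 0.002]
ft_force: [1.9, 5.6, 3.9]
gripper_width: 21.1
gripper_force: 40.1
```

```bash
python3 - <<'E'
from h import *
print(ang())
E
```

```text
r 56.0 ang 1.637 F [1.9 5.6 3.9] w 21.1
(np.float64(3.6921861242474203), np.float64(-55.86456627099201))
```

{"method": "servo_tool", "body": {
  "targets": [
    [0,0,0,-0.02,0.31,0,0],
    [0,0,0,-0.1,0.29,0,0],
    [0,0,0,-0.17,0.25,0,0],
    [0,0,0,-0.23,0.19,0,0],
    [0,0,0,-0.28,0.11,0,0],
    [0,0,0,-0.28,0.02,0,0],
    [0,0,0,0,0,0,0]
  ]
}}

```text
clock: 42.55
eef_pos: [449.2, 30.3, 146.2]
tcp_rot: [-0.664, 0.748, -0.001, 0.001]
ft_force: [3.5, 0.1, 3.3]
gripper_width: 21.4
gripper_force: 40.3
```

```bash
python3 - <<'E'
from h import *
print(ang())
E
```

```text
r 54.4 ang 0.005 F [3.5 0.1 3.3] w 21.4
(np.float64(-54.41551845892423), np.float64(-0.29887716995684005))
```

Push gently into the stop (tool −x).

{"method": "servo_tool", "body": {
  "targets": [
    [0,0,0,-0.06,0,0,0],
    [0,0,0,-0.06,0,0,0],
    [0,0,0,0,0,0,0],
    [0,0,0,0,0,0,0]
  ]
}}

```text
clock: 42.95
eef_pos: [449.2, 31.5, 146.2]
tcp_rot: [-0.664, 0.748, -0.003, -0.002]
ft_force: [10.8, -24.6, 1.5]
gripper_width: 21.4
gripper_force: 40.4
```

```bash
python3 - <<'E'
from h import *
print(ang())
E
```

```text
r 54.5 ang -0.016 F [ 10.8 -24.6   1.5] w 21.4
(np.float64(-54.475727701640366), np.float64(0.8865899183672813))
```

Hard against the stop. I'll release, lift clear and check.

{"method": "servo_tool", "body": {
  "targets": [
    [0,0,0,0.03,0,0,0.7],
    [0,0,0,0,0,0,0.7],
    [0,0,0,0,0,0,0.7],
    [0,0,0,0,0,-0.5,0.7],
    [0,0,0,0,0,-0.9,0.7],
    [0,0,0,0,0,-0.9,0.7],
    [0,0,0,0.6,0.2,-0.5,0.7],
    [0,0,0,0.8,0.2,0,0.7],
    [0,0,0,0.8,0.2,0,0.7],
    [0,0,0,0.8,0.2,0,0.7],
    [0,0,0,0,0,0,0.7],
    [0,0,0,0,0,0,0.7]
  ]
}}

```text
clock: 44.15
eef_pos: [390.1, -110.4, 285.5]
tcp_rot: [-0.662, 0.749, 0.0, -0.0]
ft_force: [0.3, -0.2, -0.5]
gripper_width: 59.7
gripper_force: 0.0
```

```bash
python3 - <<'E'
from h import *
trays('t12.png');snap('side','s12.png');go([450,30,300])
cv2.imwrite('pics/j.png',np.hstack([cv2.imread('pics/t12.png')[60:360,60:450],cv2.imread('pics/s12.png')[120:420,60:460]]))
E
```

```text
red 513.9 -333.9 size 260 152 deg 2.1
white 484.6 301.0 size 262 154 deg -7.5
t 44.25 pos [ 390.9 -109.5  285.5] w 59.7 gf 0.0 F [-0.9  0.   0.1]
turn [0.   0.   0.01] shift [-2.91 -0.84 -0.29]
```

View pics/j.png

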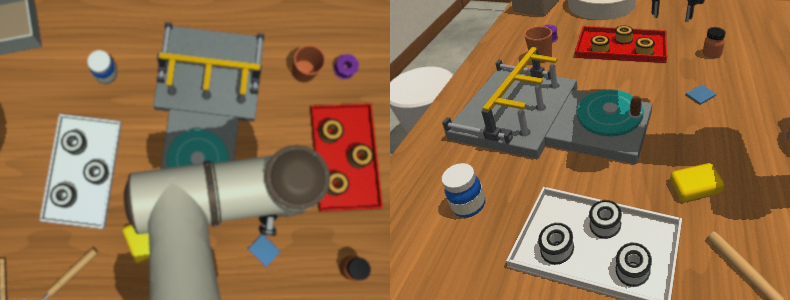

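```bash
python3 - <<'E'
from h import *
cp=camera_params('top')
for f in('top0','t2','t12'):
    im=cv2.imread(f'pics/{f}.png');hsv=cv2.cvtColor(im,cv2.COLOR_BGR2HSV);H,S,V=[hsv[...,i] for i in range(3)]
    y=(H>20)&(H<32)&(S>170)&(V>90);y[:70]=0;y[165:]=0;y[:,:215]=0;y[:,325:]=0
    v,u=np.where(y);w=onplane(cp,np.c_[u,v],110)[:,:2]@RX;print(f,np.percentile(w,[2,50,98]).round(1))
E
```

```text
top0 [649.5 710.5 722.8]
t2 [748.7 807.1 820.6]
t12 [651.5 711.3 722.9]
```

Keeper is back where it started (711 vs 710 mm). The view shows 3 brass in red and 3 steel in white, all flat, with the jars and cup standing.

```bash
python3 -c "
from rig import *
print(sign_off())"
```

```text
the job is handed in; nothing more can be done
None
```

The job is handed in at about 44 s of the 210 s: the three brass spools lie flat in the red tray and the three steel spools in the white tray, the keeper is closed again, and the jars and cup still stand where they were.

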